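Put the mixed-up bedding plants back in their own trays

TASK

The four black strip trays on the potting bench each hold one kind of bedding plant, but the front pot of every tray (the one nearest the robot) has been put into the wrong tray. Swap the front pots round until each stands upright in the front cell of the tray with its own kind, flat on the tray floor and let go; the empty green saucer is free for parking a pot on the way. Keep the pots upright, set them down gently rather than dropping them, and do not knock the trays or the plants that stay in them.

Things in the scene. Friction and masses are not known exactly. Their poses are not given: they have to be found in the camera images.
- marigold (a point): Loose marigold: three round yellow pompom flowers over dark leaves, in a round terracotta-brown pot. Upright, 88 mm tall: pot 60 mm, plant above no wider. Point: on its axis, 46 mm above the underside (half-way up), in the middle of the upright rim band (60 mm diameter, 34 to 60 mm above the underside), the place to grip. Below it the pot tapers to a flat 44 mm base. z up; 0.15 kg; yaw is free.
- tray_marigold: The marigold tray: black, fixed, 3 square cells in a row, told by the fixed marigold plants in cells 2 and 3 (same pots, tops 91 mm above bench). Origin: centre of the front cell (nearest the robot), underside, on the bench. x along the row away from the robot, cell pitch 73 mm; y across; z up. Floor 3 mm thick; cells 70 mm wide; walls 3 mm, 18 mm high; outside 222 x 76 mm.
- begonia (a point): Loose begonia: small red four-petalled flowers with yellow eyes over glossy round leaves, in a round terracotta-brown pot. Upright, 88 mm tall: pot 60 mm, plant above no wider. Point: on its axis, 46 mm above the underside (half-way up), in the middle of the upright rim band (60 mm diameter, 34 to 60 mm above the underside), the place to grip. Below it the pot tapers to a flat 44 mm base. z up; 0.15 kg; yaw is free.
- tray_begonia: The begonia tray: black, fixed, 3 square cells in a row, told by the fixed begonia plants in cells 2 and 3 (same pots, tops 91 mm above bench). Origin: centre of the front cell (nearest the robot), underside, on the bench. x along the row away from the robot, cell pitch 73 mm; y across; z up. Floor 3 mm thick; cells 70 mm wide; walls 3 mm, 18 mm high; outside 222 x 76 mm.
- ageratum (a point): Loose ageratum: fluffy violet-blue tufts over green leaves, in a round terracotta-brown pot. Upright, 88 mm tall: pot 60 mm, plant above no wider. Point: on its axis, 46 mm above the underside (half-way up), in the middle of the upright rim band (60 mm diameter, 34 to 60 mm above the underside), the place to grip. Below it the pot tapers to a flat 44 mm base. z up; 0.15 kg; yaw is free.
- tray_ageratum: The ageratum tray: black, fixed, 3 square cells in a row, told by the fixed ageratum plants in cells 2 and 3 (same pots, tops 91 mm above bench). Origin: centre of the front cell (nearest the robot), underside, on the bench. x along the row away from the robot, cell pitch 73 mm; y across; z up. Floor 3 mm thick; cells 70 mm wide; walls 3 mm, 18 mm high; outside 222 x 76 mm.
- alyssum (a point): Loose alyssum: a low mound thick with tiny white florets, in a round terracotta-brown pot. Upright, 88 mm tall: pot 60 mm, plant above no wider. Point: on its axis, 46 mm above the underside (half-way up), in the middle of the upright rim band (60 mm diameter, 34 to 60 mm above the underside), the place to grip. Below it the pot tapers to a flat 44 mm base. z up; 0.15 kg; yaw is free.
- tray_alyssum: The alyssum tray: black, fixed, 3 square cells in a row, told by the fixed alyssum plants in cells 2 and 3 (same pots, tops 91 mm above bench). Origin: centre of the front cell (nearest the robot), underside, on the bench. x along the row away from the robot, cell pitch 73 mm; y across; z up. Floor 3 mm thick; cells 70 mm wide; walls 3 mm, 18 mm high; outside 222 x 76 mm.
- saucer: Empty green drip saucer, fixed, the free spot: round, 100 mm across, rim 12 mm high, flat floor 3 mm thick, about 75 mm across inside. Origin: its centre, underside, on the bench; z up. A spray bottle 147 mm tall stands 130 to 170 mm beyond it (away from the robot).

How it is judged:
At the end, for the whole second after the job is handed in: Each of the four loose pots stands in the front cell of the tray of its own kind: its axis within 19 mm of the cell's centre (any place flat on the cell floor), its underside within 6 mm of the tray floor, tilted less than 0.12 rad, at rest and released (horizontal distance between marigold and tray_marigold below 0.019 m and z of marigold in the frame of tray_marigold between 0.043 and 0.055 m and angle between each of marigold, begonia, ageratum, alyssum's own z axis and vertical below 0.12 rad and horizontal distance between begonia and tray_begonia below 0.019 m and z of begonia in the frame of tray_begonia between 0.043 and 0.055 m and horizontal distance between ageratum and tray_ageratum below 0.019 m and z of ageratum in the frame of tray_ageratum between 0.043 and 0.055 m and horizontal distance between alyssum and tray_alyssum below 0.019 m and z of alyssum in the frame of tray_alyssum between 0.043 and 0.055 m and linear speed of each of pot_marigold, pot_begonia, pot_ageratum, pot_alyssum below 0.02 m/s); the robot touches nothing.
It fails at once if a loose pot is tipped more than 0.6 rad, spilling its compost (angle between any of marigold, begonia, ageratum, alyssum's own z axis and vertical above 0.6 rad).
It fails at once if a pot is dropped (falls free of the fingers faster than 0.6 m/s, a drop of some 20 mm) ((linear speed of pot_marigold above 0.6 m/s and contact force between the fingers and pot_marigold below 0.1 N) or (linear speed of pot_begonia above 0.6 m/s and contact force between the fingers and pot_begonia below 0.1 N) or (linear speed of pot_ageratum above 0.6 m/s and contact force between the fingers and pot_ageratum below 0.1 N) or (linear speed of pot_alyssum above 0.6 m/s and contact force between the fingers and pot_alyssum below 0.1 N)).
It fails at once if a pot is slammed into a tray or the saucer (more than 60 N) (contact force between any of pot_marigold, pot_begonia, pot_ageratum, pot_alyssum and tray_marigold above 60 N or contact force between any of pot_marigold, pot_begonia, pot_ageratum, pot_alyssum and tray_begonia above 60 N or contact force between any of pot_marigold, pot_begonia, pot_ageratum, pot_alyssum and tray_ageratum above 60 N or contact force between any of pot_marigold, pot_begonia, pot_ageratum, pot_alyssum and tray_alyssum above 60 N or contact force between any of pot_marigold, pot_begonia, pot_ageratum, pot_alyssum and saucer above 60 N).
It fails at once if the robot knocks a tray or the plants that stay in it (more than 25 N) (contact force between any of the fingers, the arm and tray_marigold above 25 N or contact force between any of the fingers, the arm and tray_begonia above 25 N or contact force between any of the fingers, the arm and tray_ageratum above 25 N or contact force between any of the fingers, the arm and tray_alyssum above 25 N).
It also fails if it takes over 125 s, if anything falls off the work surface, if the arm or the gripper's body presses on something with over 40 N, if the wrist force passes 120 N, or if a joint passes its speed limit or range.

ROBOT

A 6-joint arm with a two-finger parallel gripper is mounted at the origin on the work surface. World frame = base frame: x ahead of the robot, y to its left, z up, the work surface at z = 0. Lengths are in m, angles in rad, forces in N, time in s.
With the tool pointing down it reaches from about 0.275 to 0.875 m from the base axis. Payload 12.5 kg.
Tool frame: the origin (TCP) lies on the centre line of the jaws, within the pads' length; the fingertips stand r.finger_overhang ahead of it and the grasp point (between the pads) lies 3 mm ahead of it (r.finger_overhang is the distance from the TCP to the fingertips, in m); z points along the fingers, y is the line along which they close (so a half turn about z gives the same grasp; the last joint's range is limited). The gripper opens to 85 mm and grips with 20 to 120 N. Pads are 22 mm wide; open, the fingers measure 114 mm over their backs; the gripper's body (76 mm by 85 mm) begins 54 mm behind the grasp point. The pads swing forward as they close: fully open they stand 13 mm farther back than shut.
Start: joints at [-1.378, 0.351, 1.652, -0, 1.139, -0.085], TCP at [0.151, -0.529, 0.253] pointing down, gripper open.
Joint ranges: [-2.75, 2.75], [-0.79, 2.1], [0.01, 2.65], [-1.57, 4.71], [0.07, 3.14], [-2.87, 2.87]. Speed limits (rad/s): [2.22, 2.22, 2.79, 3.14, 3.14, 3.14].

INTERFACE

Orientations are given as a unit quaternion [x, y, z, w].
In Python, from cell import r, optics gives the robot as it stands. The module is installed in compiled form; this text tells all that it offers. Calls block until the motion is done:
- r.move_to(position, orientation): joint-space move of the TCP to a pose.
- r.move_linear(position, rot=None, vel=0.15): straight line of the TCP; rot=None keeps the orientation; vel is the mean speed in m/s.
- r.set_joints(angles): joint-space move.
- r.set_gripper(opening, squeeze=None): opening from 0.0 (shut) to 1.0 (fully open); squeeze is the grip in N (None keeps the last); returns when the fingers have stopped.
- r.sleep(seconds).
- r.inverse_kinematics(position, orientation): joint angles nearest the present ones, or None.
- optics.get_image(name): name is "scene" or "top"; returns a dict with "pixels" (420x560x3 uint8, red, green, blue), "depth" (420x560 float32, m along the optical axis (not along the pixel's ray), 0 where there is no reading), "fx", "fy", "cx", "cy" (pixels), "D" ([k1, k2, p1, p2, k3] as OpenCV has them; the pictures are not rectified), "camera_from_world" (4x4, takes a point from world to camera coordinates). Camera axes: x right, y down, z forward; pixel columns grow to the right and rows downward; lengths in m; the calibration is good to about 2 mm. A picture is of the moment at which its call begins.
A pose or a line that the arm cannot do raises r.PlanningError and nothing moves.
- r.hand_in(): hands the job in; it is judged then, once.
Readings, each from a call of its own:
- r.current_t(): time.
- r.current_q(): joint angles.
- r.current_qvel(): joint speeds.
- r.current_effort(): joint torques, N m.
- r.current_tool_pos(): TCP position.
- r.current_ee_rot(): TCP orientation.
- r.current_contact_force(): force on the tool from outside, world axes, zero at the start.
- r.current_torque(): the same for the moment, N m.
- r.current_opening(): opening from 0.0 (shut) to 1.0 (fully open).
- r.current_finger_force(): force on a finger pad.
Only numpy, scipy, OpenCV 4.12 (cv2) and the standard library are available. Lean on these libraries where they do the work, as an engineer would, in place of code of your own. Each camera call takes 0.05 s, during which the arm holds its last target. There are 200 camera calls.

## Working session

There is one attempt and no reset: what is moved stays moved. The work goes in short steps, each a Python script; the robot and the scene stay as the last script left them, time stands still between calls to the robot, and variables do not carry over. Pictures are saved under pics/ and viewed, at most 14 in all, crops included, and the job is handed in when it is done.

```bash
mkdir -p pics
python3 - <<'E'
from cell import r, optics
import cv2, numpy as np
for n in ("scene","top"):
    im=optics.get_image(n); cv2.imwrite(f"pics/{n}0.png",im["pixels"][:,:,::-1])
    np.savez(f"{n}0.npz",**im)
    print(n,im["fx"],im["fy"],im["cx"],im["cy"],im["D"],(im["depth"]>0).mean()); print(np.round(im["camera_from_world"],3))
print(r.finger_overhang,r.current_t(),r.current_ee_rot(),r.current_q())
E
```

```text
scene 507.6063153858028 507.6063153858028 274.1157448247176 208.81842823165707 [-0.07968508  0.          0.          0.          0.        ] 0.9961904761904762
[[-0.134  0.991  0.017  0.058]
 [ 0.764  0.115 -0.635 -0.322]
 [-0.631 -0.072 -0.772  1.719]
 [ 0.     0.     0.     1.   ]]
top 525.27292614391 525.27292614391 273.56305935402315 210.0734003849952 [0.06936274 0.         0.         0.         0.        ] 0.9960374149659864
[[ 0.014 -1.    -0.017  0.019]
 [-0.995 -0.012 -0.101  0.505]
 [ 0.101  0.018 -0.995  1.255]
 [ 0.     0.     0.     1.   ]]
0.022 0.1 [ 9.90369853e-01  1.38445990e-01 -4.05970738e-05 -5.11203449e-04] [-1.37762958e+00  3.51188843e-01  1.65237204e+00 -2.81986175e-05
  1.13905708e+00 -8.46057214e-02]
```

View pics/scene0.png

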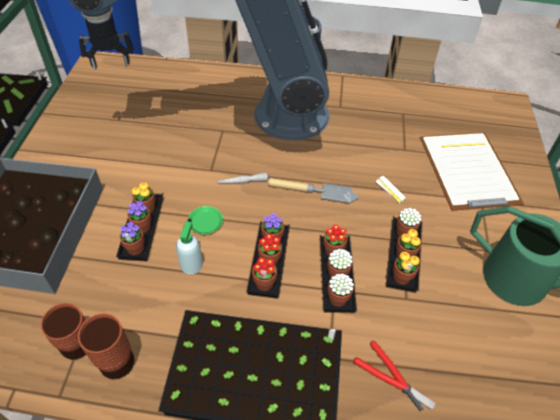

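View pics/top0.png

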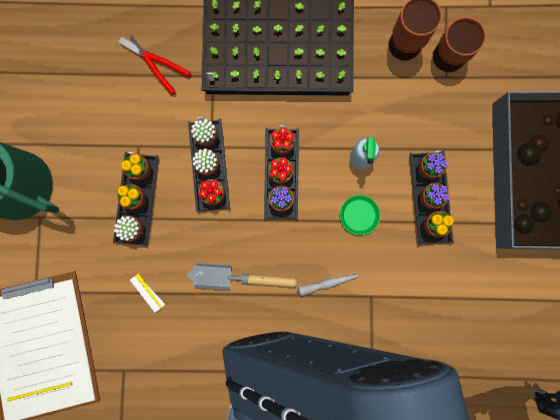

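Left to right in the top view:

| Tray | Front pixel | Front pot |
|---|---|---|
| Marigold | (130,230) | alyssum |
| Alyssum | (210,192) | begonia |
| Begonia | (281,202) | ageratum |
| Ageratum | (440,226) | marigold |

The saucer is at (360,216). The scene view agrees. Next I measure trays, pots and saucer from both views.

```bash
cat > see.py <<'E'
import cv2, numpy as np
from scipy.optimize import least_squares
def cloud(im):
    """world xyz, hsv, pixel mask per pixel from the depth picture"""
    K=np.array([[im["fx"],0,im["cx"]],[0,im["fy"],im["cy"]],[0,0,1.]])
    h,w=im["depth"].shape; v,u=np.mgrid[:h,:w]
    n=cv2.undistortPoints(np.stack([u,v],-1).reshape(-1,1,2).astype(float),K,np.array(im["D"],float)).reshape(h,w,2)
    d=im["depth"][...,None]; C=np.dstack([n*d,d]); T=np.array(im["camera_from_world"])
    return (C-T[:3,3])@T[:3,:3], cv2.cvtColor(im["pixels"],cv2.COLOR_RGB2HSV)
def circle(P,rad,c0):
    s=least_squares(lambda c:np.hypot(*(P-c).T)-rad,c0,loss="soft_l1",f_scale=.002)
    return s.x, np.sqrt(np.mean(s.fun**2))
E
python3 - <<'E'
from see import *
D={n:cloud(np.load(n+"0.npz")) for n in("top","scene")}
W,H=D["top"]
px={"M":(133,200),"A":(208,165),"B":(282,175),"G":(434,200)}
fr={"M":(130,230),"A":(210,192),"B":(281,202),"G":(440,226)}
for k,(u,v) in px.items():
    for n in D:
        X,h=D[n]; c=W[v,u,:2]
        m=(h[...,2]<60)&(X[...,2]>.010)&(X[...,2]<.026)&(np.hypot(X[...,0]-c[0],X[...,1]-c[1])<.15)
        n_,lab,st,_=cv2.connectedComponentsWithStats(m.astype(np.uint8)); m&=(lab>0)&(st[lab,4]>3)
        P=X[m]; R=cv2.minAreaRect(P[:,:2].astype(np.float32)*1000)
        print(k,n,len(P),"rect",np.round(R[0],1),np.round(R[1],1),round(R[2],2),"z90",np.percentile(P[:,2],90).round(4))
    c=W[fr[k][1],fr[k][0],:2]
    for n in D:
        X,h=D[n]
        m=((h[...,0]<14)|(h[...,0]>176))&(h[...,1]>60)&(X[...,2]>.036)&(X[...,2]<.064)&(np.hypot(X[...,0]-c[0],X[...,1]-c[1])<.036)
        P=X[m]
        if len(P)>10: print("  pot",n,len(P),*[np.round(a,4) for a in circle(P[:,:2],.03,c)],"ztop",np.percentile(P[:,2],[50,95]).round(4))
        m2=(X[...,2]>.066)&(np.hypot(X[...,0]-c[0],X[...,1]-c[1])<.04); print("  plant",n,X[m2].mean(0).round(4),X[m2][:,2].max().round(4))
for n in D:
    X,h=D[n]; m=(h[...,0]>50)&(h[...,0]<80)&(h[...,1]>150)&(X[...,2]<.03)&(np.hypot(*(X[...,:2]-W[216,360,:2]).transpose(2,0,1))<.07)
    P=X[m]; print("saucer",n,cv2.minEnclosingCircle(P[:,:2].astype(np.float32)*1000),np.percentile(P[:,2],[10,50,95]))
E
```

```text
M top 345 rect [522.7 305.1] [201.2 222. ] 84.34 z90 0.0214
M scene 295 rect [529.  306.5] [193.9 220.6] 84.88 z90 0.0197
  pot top 105 [0.4531 0.3706] 0.0014 ztop [0.0566 0.0634]
  plant top [0.4518 0.3666 0.0814] 0.0946
  pot scene 99 [0.4509 0.3689] 0.0021 ztop [0.0538 0.0631]
  plant scene [0.4591 0.3663 0.0802] 0.0934
A top 156 rect [584.4 187. ] [274.  168.5] 75.74 z90 0.021
A scene 421 rect [620.6 182.8] [220.1 292.4] 4.65 z90 0.0198
  pot top 108 [0.5432 0.1753] 0.0023 ztop [0.0595 0.0633]
  plant top [0.5408 0.1735 0.0815] 0.0938
  pot scene 131 [0.5408 0.1741] 0.0026 ztop [0.055  0.0624]
  plant scene [0.5464 0.174  0.0797] 0.0912
B top 79 rect [560.9  63.8] [181.8 149. ] 89.57 z90 0.0204
B scene 323 rect [599.3  62. ] [185.4 223.6] 89.5 z90 0.0201
  pot top 91 [0.5308 0.0075] 0.002 ztop [0.0601 0.0636]
  plant top [0.5276 0.0078 0.0807] 0.0941
  pot scene 44 [0.5238 0.0074] 0.002 ztop [0.0583 0.0637]
  plant scene [0.5336 0.0089 0.0798] 0.091
G top 306 rect [ 540.2 -356.4] [221.1  82.5] 4.52 z90 0.0204
G scene 283 rect [ 542.1 -355.9] [225.   80.9] 3.83 z90 0.0194
  pot top 137 [ 0.474  -0.3638] 0.0018 ztop [0.0585 0.063 ]
  plant top [ 0.4719 -0.3594  0.0817] 0.0923
  pot scene 85 [ 0.4719 -0.3642] 0.0022 ztop [0.0542 0.0628]
  plant scene [ 0.4783 -0.3607  0.0805] 0.0934
saucer top ((498.63226318359375, -185.0924530029297), 50.290916442871094) [-0.00010181  0.00414553  0.01205832]
saucer scene ((496.06121826171875, -186.59339904785156), 45.3817024230957) [-0.00048103  0.00261433  0.00748998]
```

Run:
```python
from see import *
D={n:cloud(np.load(n+"0.npz")) for n in("top","scene")}
ctr={"M":(.525,.358),"A":(.613,.185),"B":(.600,.007),"G":(.541,-.356)}
for k,c in ctr.items():
    for n in D:
        X,h=D[n]
        m=(h[...,2]<60)&(X[...,2]>.008)&(X[...,2]<.026)&(abs(X[...,0]-c[0])<.135)&(abs(X[...,1]-c[1])<.06)
        P=X[m]; R=cv2.minAreaRect(P[:,:2].astype(np.float32)*1000); b=cv2.boxPoints(R); b=b[np.argsort(b[:,0])]
        f=b[:2].mean(0);a=b[2:].mean(0);d=(a-f)/np.linalg.norm(a-f)
        mid=(f+a)/2
        print(k,n,len(P),"size",np.round(R[1],1),"mid",mid.round(1),"yaw",np.arctan2(d[1],d[0]).round(3),"frontcell",(mid-73*d).round(1),"z90",np.percentile(P[:,2],90).round(4))
        # neighbour pots, terracotta/plant tops
    X,h=D["top"]
X,h=D["top"]
print("saucer mask rim:")
for n in D:
    X,h=D[n]; m=(h[...,0]>50)&(h[...,0]<80)&(h[...,1]>120)&(X[...,2]<.03)&(X[...,2]>.009)&(np.hypot(X[...,0]-.499,X[...,1]+.185)<.07)
    print(n,m.sum(),circle(X[m][:,:2],.047,(.499,-.185)))
```

```text
M top 380 size [ 82.9 222. ] mid [528.6 364. ] yaw -0.099 frontcell [455.9 371.2] z90 0.0211
M scene 291 size [ 79.1 225.6] mid [531.6 363.9] yaw -0.089 frontcell [458.9 370.4] z90 0.0197
A top 164 size [222.1  71.4] mid [615.3 189. ] yaw 0.116 frontcell [542.8 180.6] z90 0.02
A scene 330 size [221.3  79. ] mid [619.5 187.9] yaw 0.118 frontcell [547.  179.3] z90 0.0193
B top 103 size [ 70.9 221.6] mid [596.6   8.1] yaw -0.002 frontcell [523.6   8.2] z90 0.0202
B scene 279 size [ 79.1 225.4] mid [597.9   8.5] yaw -0.005 frontcell [524.9   8.9] z90 0.0201
G top 344 size [222.8  82.6] mid [ 541.1 -356.3] yaw 0.08 frontcell [ 468.3 -362.2] z90 0.0202
G scene 305 size [225.   80.9] mid [ 542.1 -355.9] yaw 0.067 frontcell [ 469.3 -360.7] z90 0.0193
saucer mask rim:
top 199 (array([ 0.49647725, -0.1848614 ]), np.float64(0.005293389548837026))
scene 55 (array([ 0.49984774, -0.18542624]), np.float64(0.0030361616188221046))
```

```bash
cat > act.py <<'E'
from cell import r, optics
import numpy as np, cv2
from scipy.spatial.transform import Rotation as R
CELL={"M":(.457,.371,-.094),"A":(.545,.180,.117),"B":(.5245,.0085,-.003),"G":(.469,-.3615,.074),"S":(.498,-.185,.0)}
POT={"M":(.452,.370),"A":(.542,.1747),"B":(.527,.0075),"G":(.473,-.364)}
HI,GZ,OPEN=.25,.054,.9
rot=lambda yaw:(R.from_euler("z",yaw)*R.from_euler("x",np.pi)).as_quat()
def pick(xy,yaw):
    if np.linalg.norm(r.current_tool_pos()[:2]-np.array(xy))>.01: r.move_to([*xy,HI],rot(yaw))
    r.set_gripper(OPEN)
    r.move_linear([*xy,.12],rot(yaw),vel=.2); r.move_linear([*xy,GZ],vel=.08)
    r.set_gripper(0.,squeeze=30); print("grip",r.current_opening(),r.current_finger_force())
    r.move_linear([*xy,.10],vel=.06); r.move_linear([*xy,HI],vel=.2)
    print("held",r.current_opening(),r.current_finger_force(),r.current_t())
def place(xy,yaw):
    r.move_linear([*xy,HI],rot(yaw),vel=.3)
    r.move_linear([*xy,.10],vel=.2); r.move_linear([*xy,GZ+.001],vel=.04)
    print("set",r.current_contact_force(),r.current_tool_pos())
    r.set_gripper(OPEN); r.sleep(.2)
    r.move_linear([*xy,.12],vel=.1); r.move_linear([*xy,HI],vel=.25); print("t",r.current_t())
def shot(n,f):
    im=optics.get_image(n); cv2.imwrite(f"pics/{f}.png",im["pixels"][:,:,::-1]); return im
E
python3 - <<'E'
from act import *
print(r.current_contact_force())
for k,(x,y,w) in CELL.items(): print(k,r.inverse_kinematics([x,y,GZ],rot(w)))
pick(POT["G"],CELL["G"][2])
shot("scene","held1")
E
```

```text
[-0.1193612   0.14453935  1.73500747]
M [ 6.02825675e-01  6.83265877e-01  1.67777867e+00 -4.44089210e-16
  7.80548110e-01  2.26762200e+00]
A [ 2.37890126e-01  6.63863317e-01  1.71858897e+00 -4.44089210e-16
  7.59140369e-01  1.69168645e+00]
B [-7.25562351e-02  6.00862604e-01  1.85149875e+00 -4.44089210e-16
  6.89231301e-01  1.50124009e+00]
G [-7.35281947e-01  6.87966060e-01  1.66789981e+00 -4.44089210e-16
  7.85726786e-01  7.61514380e-01]
S [-4.43327486e-01  6.09198319e-01  1.83387284e+00 -4.44089210e-16
  6.98521491e-01  1.12746884e+00]
grip 0.6933848194686278 32.21524894237518
held 0.6913775470268169 32.56567418575287 5.6083
```

View pics/held1.png

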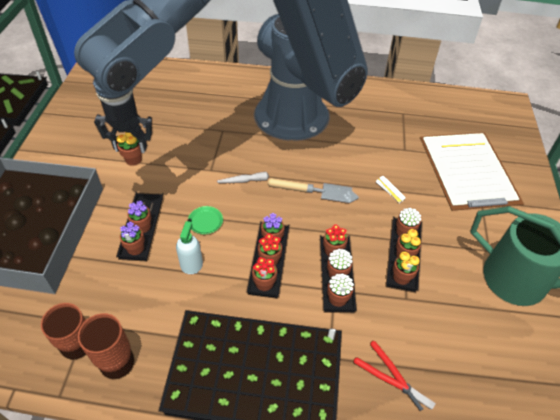

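The marigold is held upright at (130,150), and its cell is empty. Next I park it on the saucer, move the ageratum, and look again.

Run:
```python
from act import *
place(CELL["S"][:2],CELL["S"][2])
pick(POT["B"],CELL["B"][2])
place(CELL["G"][:2],CELL["G"][2])
a=shot("scene","s2")
```

```text
set [ 0.67197514 -0.35123121 -0.26420203] [ 0.49815529 -0.18506838  0.05521445]
t 10.5667
grip 0.6933907482591771 31.876285672187805
held 0.6888876066728913 32.632155418395996 15.4667
set [ 0.17129903 -0.69203676 -1.23445178] [ 0.46911702 -0.3616404   0.05525732]
t 21.0167
```

View pics/s2.png

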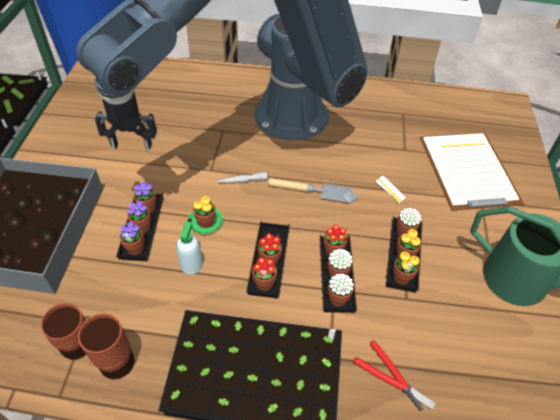

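The marigold stands on the saucer at (204,212), and the ageratum is in its own front cell at (143,193), both upright. Now the remaining three moves.

Run:
```python
from act import *
for src,dst in (("A","B"),("M","A"),("S","M")):
    pick(POT.get(src,CELL[src][:2]),CELL[src][2])
    place(CELL[dst][:2],CELL[dst][2])
r.move_to([.30,-.35,.30],rot(0.))
from see import *
shot("scene","s3"); im=shot("top","t3"); np.savez("top3.npz",**im)
for n in("scene","top"):
    X,h=cloud(optics.get_image(n))
    for k in "MABG":
        c=np.array(CELL[k][:2])
        m=((h[...,0]<14)|(h[...,0]>176))&(h[...,1]>60)&(X[...,2]>.036)&(X[...,2]<.064)&(np.hypot(X[...,0]-c[0],X[...,1]-c[1])<.036)
        P=X[m]; p=X[(X[...,2]>.066)&(np.hypot(X[...,0]-c[0],X[...,1]-c[1])<.04)]
        print(n,k,(circle(P[:,:2],.03,c)[0]-c).round(4),P[:,2].max().round(4),p[:,2].max().round(4))
```

```text
grip 0.6926730140177056 32.09742307662964
held 0.6988147343796046 32.67318248748779 27.1167
set [-0.22725348 -0.2612944  -1.90394494] [0.52466073 0.0085164  0.0552177 ]
t 31.9833
grip 0.6900726148229274 32.02022731304169
held 0.6910831208300219 32.66568303108215 37.4667
set [ 0.0471877  -0.55656119 -1.4058244 ] [0.54515654 0.18003543 0.05523362]
t 42.4833
grip 0.6983955655394487 31.785358786582947
held 0.6902981136490345 32.55819797515869 47.9583
set [ 0.21772437 -0.72808386 -1.6477519 ] [0.45713218 0.3710766  0.05523591]
t 54.125
scene M [-0.0016  0.0013] 0.0638 0.0938
scene A [-0.0017  0.0009] 0.0635 0.0932
scene B [-0.0012  0.0019] 0.0637 0.0936
scene G [ 0.0003 -0.    ] 0.0639 0.092
top M [0.0009 0.0028] 0.0637 0.0936
top A [0.0015 0.0017] 0.064 0.0945
top B [0.001 0.001] 0.0639 0.0918
top G [0.0026 0.0004] 0.064 0.0943
```

View pics/s3.png

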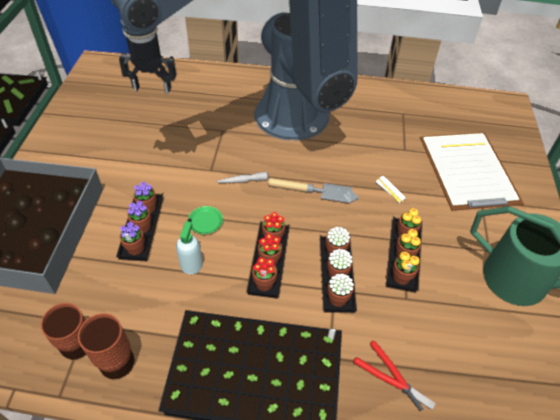

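View pics/t3.png

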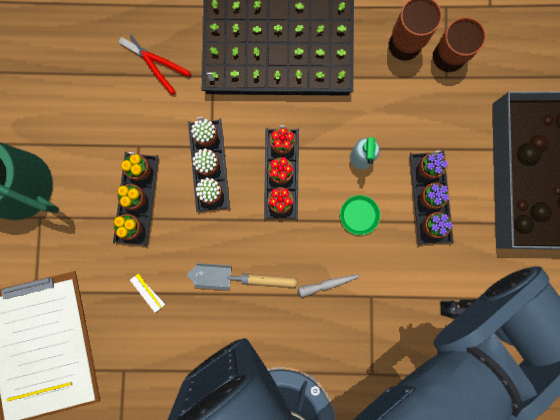

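Both views show all four trays matched, with front pots at top-view (128,227), (208,190), (281,202) and (438,226). They stand upright within 3 mm of their cell centres, and the robot is clear.

```bash
python3 -c "
from cell import r
print(r.hand_in(), r.current_t())"
```

```text
the job is handed in; nothing more can be done
the job is handed in; nothing more can be done
```

All four front pots now stand upright and released in the front cells of their own trays, within about 3 mm of the cell centres I measured; the job was handed in after about 56 s of the 125 s limit, and no verdict came back.

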